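# Seat the bearing cap and hold the cover over its bolt holes

## Task

Press the bearing cap in the steel housing fully home, flush with the housing's top face. Then pick up the loose cover plate by its handle and hold it level about 15 mm above the housing, without letting it touch, with its three holes lined up over the three threaded holes (two at one end, one at the other) so that a bolt could be started in each. Finish while still holding it there, steady, ready for bolting, and leave the tools and parts lying around alone.

Things in the scene. Friction and masses are not known exactly. Their poses are not given: they have to be found in the camera images.
- housing: Bearing housing, a fixed steel block 140 (x) x 90 (y) x 60 (z) mm with a 50 mm bore and three 9 mm threaded holes in its flat top. Origin at the centre of its underside, on the bench; z up, x along its length, the one-hole end at +x. Bolted ears 20 mm high reach to x = +-100 mm; a hub with shaft stub sticks out at +y to y = 80 mm, below the top face.
- cap_top (a point): Centre of the flat top of the bearing cap, a dark steel disc of 48 mm diameter in the housing's bore, which starts standing 5 to 10 mm proud of the housing's top face.
- cap (a joint): How far the bearing cap is pressed down, in m: 0 = 10 mm proud, 0.010 = fully home against its stop, flush with the housing's top face. It slides straight down only, is a tight fit that needs about 7 to 12 N to move, has no spring and stays where it is left.
- cover_handle (a point): Centre of the cover's dark bridge handle, 37 mm above the plate's underside. The bar runs along the plate's x: 84 mm long (x), 16 mm wide (y), 14 mm high, on two posts 10 mm thick at x = +-36 mm; 22 mm of free height between plate and bar. Axes are the plate's: z up, x along handle and plate, the one-hole end at +x.
- cover_hole0 (a point): Centre of a 16 mm through hole of the cover plate at its underside: the two-hole end, +y side (plate x -56, y 30 mm from the centre). Goes over housing_hole0. Axes are the plate's.
- cover_hole1 (a point): Centre of a 16 mm through hole of the cover plate at its underside: the two-hole end, -y side (plate x -56, y -30 mm from the centre). Goes over housing_hole1. Axes are the plate's.
- cover_hole2 (a point): Centre of a 16 mm through hole of the cover plate at its underside: the one-hole end, on the centre line (plate x 56, y 0 mm from the centre). Goes over housing_hole2. Axes are the plate's.
- housing_hole0 (a point): Centre of the mouth of a 9 mm threaded hole in the housing's top face: the two-hole end, +y side (housing x -56, y 30 mm, 60 mm above the bench).
- housing_hole1 (a point): Centre of the mouth of a 9 mm threaded hole in the housing's top face: the two-hole end, -y side (housing x -56, y -30 mm, 60 mm above the bench).
- housing_hole2 (a point): Centre of the mouth of a 9 mm threaded hole in the housing's top face: the one-hole end, on the centre line (housing x 56, y 0 mm, 60 mm above the bench).
- brush: Hand brush lying on the bench; a bystander to be left alone. Origin at its underside.
- wrench: Spanner lying on the bench; a bystander to be left alone. Origin at its underside.
- spindle: Turned steel spindle, 44 mm diameter, 85 mm tall, standing upright; a bystander to be left alone. Origin at its underside.
- bolt_tray: Small dark steel tray 70 x 100 x 22 mm with three bolts fixed in it; a bystander to be left alone. Origin at its underside.
- cover: The loose cover plate, lying flat on the bench at the start, turned less than 80 degrees from the housing. Aluminium, 140 (x) x 90 (y) x 8 (z) mm, 0.29 to 0.47 kg, balanced under its handle, with three 16 mm through holes in the pattern of the threaded holes. Origin at the centre of its underside, axes as cover_handle.
There are look-alikes about, which are no part of the job. What is meant by the cover is not brown, pink or red, and is the smaller of those in its own colour.

How it is judged (in metres and radians):
On the way, in this order (a step that is already met when the one before it is completed fails the run):
1. the bearing cap is pressed home, within 1.5 mm, while the cover still lies on the bench (value of joint cap above 0.0085 m and height (world z) of cover below 0.01 m), for 0.2 s.
2. the cover is lifted clear of the bench in the fingers (height (world z) of cover above 0.04 m and contact force between cover and the fingers above 1 N), for 0.2 s.
At the end, for the whole second after the job is handed in: Cap home within 1.5 mm; cover held in the fingers, level within 0.08 rad, under 20 mm/s, not touching the housing, its underside 5 to 28 mm above the top face, each hole within 3.5 mm sideways of its threaded hole (the whole thread shows through) (value of joint cap above 0.0085 m and horizontal distance between cover_hole0 and housing_hole0 below 0.0035 m and horizontal distance between cover_hole1 and housing_hole1 below 0.0035 m and horizontal distance between cover_hole2 and housing_hole2 below 0.0035 m and z of cover_hole0 in the frame of housing between 0.065 and 0.088 m and z of cover_hole1 in the frame of housing between 0.065 and 0.088 m and z of cover_hole2 in the frame of housing between 0.065 and 0.088 m and angle between cover_handle's own z axis and vertical below 0.08 rad and contact force between cover and the fingers above 1 N and contact force between cover and housing below 0.2 N and linear speed of cover below 0.02 m/s); the arm keeps its last pose, push and grip.
It fails at once if the cover touches the housing (contact force between cover and housing above 2 N).
It fails at once if the brush is moved by more than 30 mm (distance of brush from where it was at the start of the episode above 0.03 m).
It fails at once if the wrench is moved by more than 30 mm (distance of wrench from where it was at the start of the episode above 0.03 m).
It fails at once if the spindle is moved by more than 30 mm (distance of spindle from where it was at the start of the episode above 0.03 m).
It fails at once if the bolt_tray is moved by more than 30 mm (distance of bolt_tray from where it was at the start of the episode above 0.03 m).
It also fails if it takes over 48 s, if anything falls off the work surface, if the arm or the gripper's body presses on something with over 40 N, if the wrist force passes 120 N, or if a joint passes its speed limit or range.

## Robot

A 6-joint arm with a two-finger parallel gripper is mounted at the origin on the work surface. World frame = base frame: x ahead of the robot, y to its left, z up, the work surface at z = 0. Lengths are in mm, angles in rad, forces in N, time in s.
With the tool pointing down it reaches from about 350 to 975 mm from the base axis. Payload 7.1 kg.
Tool frame: the origin (TCP) lies midway between the tips of the shut fingers; the grasp point (between the pads) lies 19 mm behind it (ctrl.grasp_offset is the distance from the TCP to the grasp point, in mm); z points along the fingers, y is the line along which they close (so a half turn about z gives the same grasp; the last joint's range is limited). The gripper opens to 88 mm and grips with 3 to 60 N. Pads are 20 mm wide; open, the fingers measure 115 mm over their backs; the gripper's body (75 mm by 178 mm) begins 61 mm behind the grasp point.
Start: joints at [1.1, 0.423, 1.63, -0, 1.089, -0.019], TCP at [272.833, 562.287, 222.675] pointing down, gripper open.
Joint ranges: [-3, 3], [-0.9, 2.11], [0.09, 2.58], [-1.31, 4.45], [0.11, 2.69], [-2.54, 2.54]. Speed limits (rad/s): [2.39, 2.39, 3.01, 3.14, 3.14, 3.14].

## Interface

Orientations are given as a rotation vector (axis times angle).
In Python, from workcell import ctrl gives the robot as it stands. The module is installed in compiled form; this text tells all that it offers.
- The arm moves only by the tool servo_tool, never from a script. Its argument "rows" is a list of rows, each a list of 7 numbers: the turn, a rotation vector about the tool's x, y, z as a fraction of full scale, then the shift along the tool's x, y, z as a fraction of full scale, then the finger opening in mm, from 0 to 87.8. A call has 1 to 10 rows; each row is the pose to reach, as a shift and turn from the pose commanded when the call began, along the tool's axes at that moment; what a row does not reach only later rows make up. Full scale, the value 1, is 20 cm for a shift and 1.5 rad for a turn. A row lasts 1/8 s, in which the tool goes at most 62.5 mm and 10.7 degrees, less where a joint would pass 70% of its speed; a pose out of reach is approached as far as the arm can. A call with a number of a shift or a turn outside -1 to 1 is refused whole. A call with a gripper value outside its range is refused whole. The fingers move at their own pace and stop on an object; the grip force is fixed at half the most. Time passes only in rows, so rows that repeat a pose let the fingers close. It gives the time, the measured TCP pose, the force, the opening and the grip force at its end, in the units of the state.
- ctrl.get_obs(): the state, without advancing time (a new reading comes with each control period).
- ctrl.get_image(name): name is "side" or "top"; returns (picture, depth): 384x512x3 uint8, red, green, blue; 384x512 float32, mm along the optical axis (not along the pixel's ray), 0 where there is no reading.
- ctrl.camera_info(name): a dict with "intrinsics" (3x3 intrinsics, pixels), "k1" (the pictures are not rectified: a ray, as slopes to the right and down, at radius r is drawn at 1 + k1 r^2 times it, then the intrinsics apply), "R" (3x3) and "t" (3): a world point X has camera coordinates R X + t. Camera axes: x right, y down, z forward; pixel columns grow to the right and rows downward; lengths in mm; the calibration is good to about 2 mm. A picture is of the moment at which its call begins. camera_info takes no time and is no camera call.
- ctrl.close_job(): hands the job in; it is judged then, once.
The state is a dict: "t": time; "qpos": joint angles; "qvel": joint speeds; "joint_torque": joint torques, N m; "ee_pos": TCP position; "orientation": TCP orientation; "ft_force": force on the tool from outside, world axes, zero at the start; "moment": the same for the moment, N m; "width": finger opening in mm; "grasp_force": force on a finger pad.
Only numpy, scipy, OpenCV 4.12 (cv2) and the standard library are available. Lean on these libraries where they do the work, as an engineer would, in place of code of your own. Each camera call takes 0.05 s, during which the arm holds its last target. There are 200 camera calls.

## Working session

There is one attempt and no reset: what is moved stays moved. The work goes in short steps, Python scripts to look and compute and a tool call to move; the robot and the scene stay as the last step left them, time stands still between calls to the robot, and variables do not carry over. Pictures are saved under pics/ and viewed, at most 10 in all, crops included, and the job is handed in when it is done.

Besides the shell and the picture viewer there is one more tool, called after "Request:" by a JSON object that holds its "fn" and its "kwargs", one argument or row to a line. servo_tool: Moves the arm, as the interface text tells. Its arguments: {"type":"object","properties":{"rows":{"type":"array","items":{"type":"array","items":{"type":"number"}}}},"required":["rows"]}

```bash
mkdir -p pics
cat > h.py <<'E'
import numpy as np, cv2
from workcell import ctrl
def snap(n):
    im,d=ctrl.get_image(n); np.savez('%s.npz'%n,im=im,d=d); return im,d
def load(n):
    z=np.load('%s.npz'%n); return z['im'],z['d']
def ray(n,uv):
    c=ctrl.camera_info(n);K=np.array(c['intrinsics'],float)
    uv=np.array(uv,float).reshape(-1,1,2)
    p=cv2.undistortPoints(uv,K,np.array([c['k1'],0,0,0],float)).reshape(-1,2)
    R=np.array(c['R']);t=np.array(c['t'])
    return -R.T@t,(np.c_[p,np.ones(len(p))])@R, 
def onz(n,uv,z):
    o,d=ray(n,uv); return o+d*((z-o[2])/d[:,2])[:,None]
def depthpts(n,uv,dep):
    o,d=ray(n,uv); return o+d*np.asarray(dep)[:,None]
def proj(n,P):
    c=ctrl.camera_info(n);R=np.array(c['R']);t=np.array(c['t'])
    return cv2.projectPoints(np.array(P,float).reshape(-1,1,3),cv2.Rodrigues(R)[0],t,np.array(c['intrinsics'],float),np.array([c['k1'],0,0,0],float))[0].reshape(-1,2)
def save(f,im,s=1): cv2.imwrite('pics/'+f,cv2.resize(im,None,fx=s,fy=s,interpolation=cv2.INTER_CUBIC)[:,:,::-1])
E
python3 - <<'E'
from h import *
for n in('top','side'):
    im,d=snap(n); save(n+'0.png',im,1.5); c=ctrl.camera_info(n); print(n,c['k1'],np.array(c['intrinsics']).tolist(),ray(n,[256,192]))
o=ctrl.get_obs(); print(o['t'],o['ee_pos'],o['orientation'],o['ft_force'],o['width'],ctrl.grasp_offset)
E
```

```text
top 0.04234960469403163 [[411.43271926899655, 0.0, 257.80582763048847], [0.0, 411.43271926899655, 189.28812801460677], [0.0, 0.0, 1.0]] (array([ 305.18545366,  -79.98188588, 1288.25929615]), array([[ 0.16423917,  0.0200089 , -0.98624938]]))
side -0.03847320596991048 [[464.28577602375617, 0.0, 253.01328777268554], [0.0, 464.28577602375617, 186.0750713343062], [0.0, 0.0, 1.0]] (array([  28.43902556, 1308.63023252,  881.53972359]), array([[ 0.27554273, -0.82365861, -0.49584972]]))
0.1 [272.63502334 561.88730026 221.99667603] [-7.03618505e-01 -3.06146289e+00  1.99124610e-03] [0.28249523 0.21139217 0.19392045] 88.03890275643391 18.700000000000003
```

View pics/top0.png

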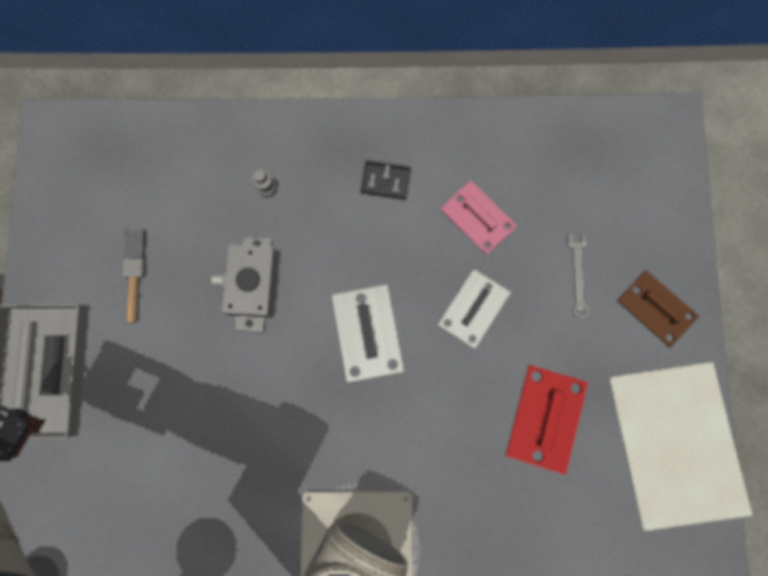

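View pics/side0.png

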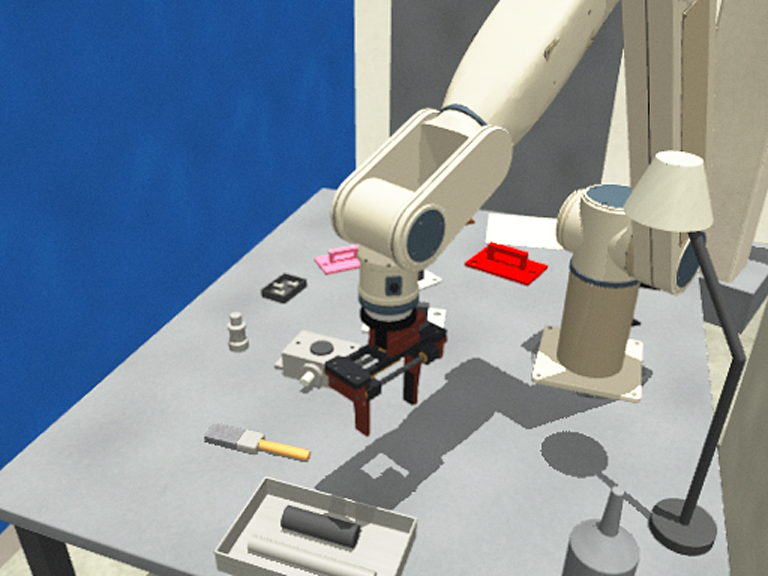

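The top view shows the housing at about (249,283) and the brush, spindle, tray and wrench around it. Candidate covers, in 1.5x picture pixels: large white (367,333), small white (474,308), pink (480,216), brown (657,308) and red (547,420). The plain sheet at (680,445) is not one. By the description it is the smaller white one; I'll check it in a crop and measure it.

Run:
```python
from h import *
im,d=load('top')
a=cv2.resize(im[150:235,135:205],None,fx=5,fy=5,interpolation=cv2.INTER_CUBIC)
b=cv2.resize(im[175:240,285:348],None,fx=6,fy=6,interpolation=cv2.INTER_CUBIC)
h=max(a.shape[0],b.shape[0]);P=lambda x:np.pad(x,((0,h-x.shape[0]),(0,8),(0,0)))
save('crop1.png',np.hstack([P(a),P(b)]))
hsv=cv2.cvtColor(im,cv2.COLOR_RGB2HSV)
m=((hsv[...,2]>165)&(hsv[...,1]<50)).astype(np.uint8)
for c in cv2.findContours(m,cv2.RETR_EXTERNAL,cv2.CHAIN_APPROX_NONE)[0]:
    if cv2.contourArea(c)<400: continue
    r=cv2.minAreaRect(c); B=onz('top',cv2.boxPoints(r),8.); print(np.round(r[0]),'corners',B[:,:2].round().tolist(),'ctr',B.mean(0)[:2].round(1),np.linalg.norm(B[1]-B[0]).round(),np.linalg.norm(B[2]-B[1]).round())
print(d[205,316],d[187,165])
for y in range(160,222,6): print([int(v) for v in depthpts('top',[[x,y] for x in range(140,190,4)],d[y,140:190:4])[:,2]])
```

```text
[453. 297.] corners [[332.0, -510.0], [380.0, -724.0], [73.0, -760.0], [27.0, -557.0]] ctr [ 203.2 -637.9] 219.0 309.0
[245. 222.] corners [[505.0, 58.0], [526.0, -61.0], [346.0, -93.0], [325.0, 23.0]] ctr [425.5 -18.2] 120.0 183.0
[316. 205.] corners [[442.0, -166.0], [559.0, -243.0], [508.0, -317.0], [393.0, -240.0]] ctr [ 475.6 -241.5] 140.0 90.0
1254.865 1244.7089
[-3, 1, 5, 2, -2, 0, 9, 12, 14, 12, 16, 0, 1]
[3, 0, -2, 58, 59, 55, 57, 59, 56, 59, 62, 2, 1]
[-4, -6, 0, 60, 58, 58, 57, 55, 58, 55, 59, 8, -2]
[2, -2, -3, 58, 59, 60, 60, 61, 58, 57, 59, -3, -6]
[0, 34, 50, 62, 58, 66, 66, 65, 61, 59, 51, -2, 0]
[0, 3, 49, 61, 61, 63, 67, 70, 56, 60, 45, -1, 0]
[2, -3, -1, 58, 61, 59, 61, 60, 62, 55, 35, -3, 0]
[-3, 1, 1, 59, 56, 57, 58, 58, 57, 63, 26, 2, 0]
[-3, 2, 58, 58, 57, 59, 63, 59, 59, 57, 22, -1, 0]
[0, -5, -3, -2, -2, 8, 14, 10, 13, 2, -1, -3, -3]
[3, -1, 0, 2, 3, 9, 8, 13, 8, -1, -2, 1, -1]
```

View pics/crop1.png

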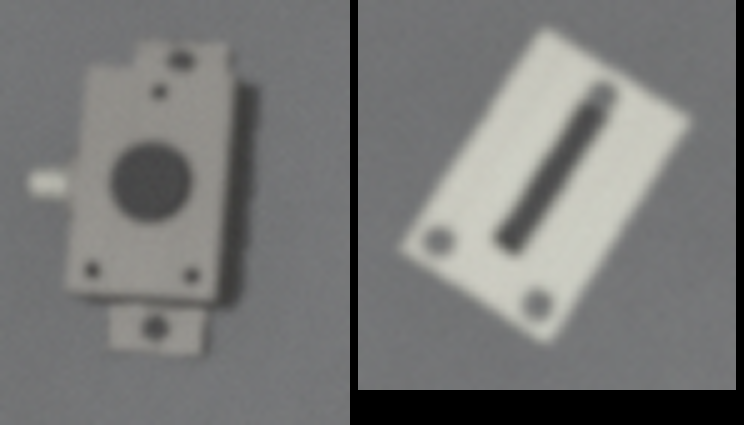

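The crop confirms it. The small white plate measures 140x90 mm, with its one-hole end at upper right at (602,95). The housing's one-hole end is up at (158,91), its two holes are at (92,269) and (192,275), and the cap is at (150,181).

```bash
cat >> h.py <<'E'
from scipy.spatial.transform import Rotation as Ro
def blob(im,uv,r=4,pol=-1,th=.5):
    # weighted centroid of dark (pol -1) spot on local background
    g=im.astype(float).mean(2); u,v=np.round(uv).astype(int)
    for _ in range(3):
        w=pol*(g[v-r:v+r+1,u-r:u+r+1]); bg=np.percentile(w,40); w=np.clip(w-bg-(w.max()-bg)*th*.5,0,None)
        Y,X=np.mgrid[v-r:v+r+1,u-r:u+r+1]; c=np.array([(w*X).sum(),(w*Y).sum()])/w.sum()
        u,v=np.round(c).astype(int)
    return c
LOC=np.array([[-56,30],[-56,-30],[56,0.]])
def fit(P,L=LOC):
    P=np.array(P)[:,:2]; a=P-P.mean(0); b=L-L.mean(0)
    y=np.arctan2((b[:,0]*a[:,1]-b[:,1]*a[:,0]).sum(),(a*b).sum())
    c,s=np.cos(y),np.sin(y);M=np.array([[c,-s],[s,c]]); ctr=P.mean(0)-M@L.mean(0)
    return ctr,y,P-(L@M.T+ctr)
def rows(pos,yawy=None):
    # fractions from the present measured pose to a TCP pos, tool down, tool y at yaw yawy (mod pi)
    o=ctrl.get_obs();R=Ro.from_rotvec(o['orientation']).as_matrix();p=np.array(o['ee_pos'])
    y0=np.arctan2(R[1,1],R[0,1])
    if yawy is None: yawy=y0
    yawy=y0+(yawy-y0+np.pi/2)%np.pi-np.pi/2
    s,c=np.sin(yawy),np.cos(yawy)
    G=np.array([[-s*-1,c,0],[c*-1,s,0],[0,0,-1]]) # x = y cross z
    rv=Ro.from_matrix(R.T@G).as_rotvec()
    print('t',o['t'],'pos',p.round(1),'yawy',np.degrees(y0).round(2),'F',o['ft_force'].round(1),'w',round(o['width'],1),'turn',(rv/1.5).round(4),'shift',(R.T@(np.array(pos)-p)/200).round(4))
E
python3 - <<'E'
from h import *
im,d=load('top')
f=lambda x,y:((x+.5)/5-.5+135,(y+.5)/5-.5+150)
H=[blob(im,f(*p)) for p in [(92,269),(192,275),(158,91)]]
P=onz('top',H,60.);ctr,y,res=fit(P);print('housing',np.round(H,1).tolist(),P.round(1).tolist(),ctr.round(1),np.degrees(y),res.round(1).tolist())
for z in (65,68,70):print('cap',onz('top',[blob(im,f(150,181),r=11)],z).round(1))
g=lambda x,y:((x-358+.5)/6-.5+285,(y+.5)/6-.5+175)
C=[blob(im,g(*p)) for p in [(438,240),(538,304),(603,97)]]
P=onz('top',C,6.);c2,y2,res=fit(P);print('cover',P.round(1).tolist(),c2.round(1),np.degrees(y2),res.round(1).tolist())
rows([*ctr,140]); R=Ro.from_rotvec(ctrl.get_obs()['orientation']).as_matrix();print(R.round(3))
E
```

```text
housing [[152.9, 204.4], [173.6, 209.0], [166.7, 167.7]] [[473.4, 256.0, 60.0], [459.1, 193.1, 60.0], [586.6, 218.4, 60.0]] [525. 221.] -4.675519940743511 [[1.8, 0.5], [-7.6, -2.5], [5.8, 2.0]]
cap [[528.8 220.8  65. ]]
cap [[528.2 220.   68. ]]
cap [[527.9 219.5  70. ]]
cover [[445.3, -175.9, 6.0], [409.4, -235.9, 6.0], [507.3, -262.3, 6.0]] [ 469.4 -235.2] -34.2479352745796 [[5.3, 3.0], [3.2, -7.4], [-8.4, 4.4]]Traceback (most recent call last):
  File "<stdin>", line 10, in <module>
  File "h.py", line 44, in rows
    rv=Ro.from_matrix(R.T@G).as_rotvec()
       ~~~~~~~~~~~~~~^^^^^^^
  File "scipy/spatial/transform/_rotation.pyx", line 1143, in scipy.spatial.transform._rotation.Rotation.from_matrix
ValueError: Non-positive determinant (left-handed or null coordinate frame) in rotation matrix 0: [[-1.00000000e+00  2.74897376e-08 -2.10538731e-05]
 [ 1.26377397e-16  9.99999148e-01  1.30568442e-03]
 [-2.10538911e-05 -1.30568442e-03  9.99999147e-01]].
```

```bash
sed -i 's/\[-s\*-1,c,0\],\[c\*-1,s,0\]/[-s,c,0],[c,s,0]/' h.py
python3 - <<'E'
from h import *
im,d=load('top')
f=lambda x,y:((x+.5)/5-.5+135,(y+.5)/5-.5+150)
for r in (2,3):
  H=[blob(im,f(*p),r=r,th=.3) for p in [(92,269),(192,275),(158,91)]]
  P=onz('top',H,60.);ctr,y,res=fit(P);print('housing',np.round(H,1).tolist(),ctr.round(1),np.degrees(y),res.round(1).tolist())
rows([528,220,120],np.radians(85))
E
```

```text
housing [[153.0, 203.6], [172.9, 204.7], [166.4, 167.9]] [529.9 222.4] -3.3474698121889364 [[0.1, 0.1], [-0.1, -0.1], [0.1, 0.0]]
housing [[153.0, 203.6], [172.8, 204.7], [166.5, 167.9]] [530.  222.4] -3.414084695530129 [[0.0, -0.0], [-0.1, 0.0], [0.1, 0.0]]
t 0.1 pos [272.6 561.9 222. ] yawy 64.11 F [0.3 0.2 0.2] w 88.0 turn [-9.00e-04 -2.00e-04 -2.43e-01] shift [-1.8951 -0.9798  0.5112]
```

Request:
{"fn": "servo_tool", "kwargs": {
  "rows": [
    [0,0,0,-0.3,-0.15,0,0],
    [0,0,0,-0.6,-0.3,0,0],
    [0,0,0,-0.95,-0.49,0.1,0],
    [0,0,0,-0.95,-0.49,0.1,0],
    [0,0,0,-0.95,-0.49,0.1,0]
  ]
}}

```text
t: 0.72
ee_pos: [401.5, 389.4, 202.0]
orientation: [-0.708, -3.06, 0.002]
ft_force: [-1.0, -0.4, 1.1]
width: 40.8
grasp_force: 0.0
```

```bash
python3 -c "
from h import *
rows([529.5,221.5,90])"
```

```text
t 0.725 pos [401.5 389.4 202. ] yawy 63.93 F [-1.  -0.4  1.1] w 40.8 turn [-0.0011 -0.0004 -0.    ] shift [-0.9439 -0.4719  0.5601]
```

Request:
{"fn": "servo_tool", "kwargs": {
  "rows": [
    [0,0,0,-0.3,-0.15,0,0],
    [0,0,0,-0.6,-0.3,0.2,0],
    [0,0,0,-0.944,-0.472,0.4,0],
    [0,0,0,-0.944,-0.472,0.56,0],
    [0,0,0,-0.944,-0.472,0.56,0],
    [0,0,0,-0.944,-0.472,0.56,0],
    [0,0,0,-0.944,-0.472,0.56,0],
    [0,0,0,-0.944,-0.472,0.56,0]
  ]
}}

```text
t: 1.72
ee_pos: [529.9, 225.2, 92.2]
orientation: [0.701, 3.06, 0.002]
ft_force: [0.6, -0.3, 0.4]
width: 0.5
grasp_force: 0.0
```

```bash
python3 -c "
from h import *
rows([529.5,221.5,60])
im,d=snap('side');print(proj('side',[529.5,221.5,66]));u,v=proj('side',[529.5,221.5,66])[0].astype(int)
save('press.png',im[v-60:v+60,u-75:u+75],4)"
```

```text
t 1.725 pos [529.9 225.2  92.2] yawy 64.21 F [ 0.6 -0.3  0.4] w 0.5 turn [ 0.0012  0.0011 -0.    ] shift [-0.0061 -0.0178  0.1608]
[[213.49977129 229.71099176]]
```

View pics/press.png

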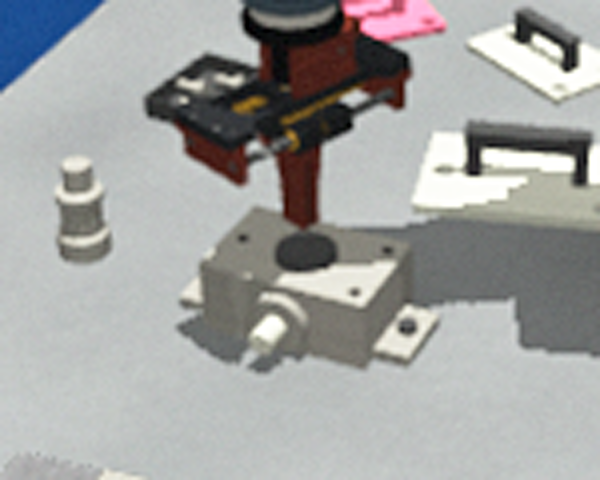

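The shut fingers, tip at (300,225), hang over the cap at (305,252). Next I press down in steps.

Request:
{"fn": "servo_tool", "kwargs": {
  "rows": [
    [0,0,0,-0.006,-0.018,0.03,0],
    [0,0,0,-0.006,-0.018,0.06,0],
    [0,0,0,-0.006,-0.018,0.09,0],
    [0,0,0,-0.006,-0.018,0.11,0],
    [0,0,0,-0.006,-0.018,0.125,0],
    [0,0,0,-0.006,-0.018,0.135,0],
    [0,0,0,-0.006,-0.018,0.145,0],
    [0,0,0,-0.006,-0.018,0.155,0]
  ]
}}

```text
t: 2.78
ee_pos: [529.1, 220.0, 60.2]
orientation: [-0.704, -3.062, 0.0]
ft_force: [-3.4, -1.8, 19.3]
width: 0.2
grasp_force: 10.5
```

Request:
{"fn": "servo_tool", "kwargs": {
  "rows": [
    [0,0,0,0,0,0.004,0],
    [0,0,0,0,0,0.008,0],
    [0,0,0,0,0,0.011,0],
    [0,0,0,0,0,0.011,0]
  ]
}}

```text
t: 3.28
ee_pos: [529.2, 220.0, 60.1]
orientation: [0.704, 3.062, 0.0]
ft_force: [-8.7, -3.8, 28.3]
width: 0.5
grasp_force: 13.8
```

The tip stalled at z = 60 while the force rose to 28 N, so the cap is against its stop. Raise and head for the cover.

Request:
{"fn": "servo_tool", "kwargs": {
  "rows": [
    [0,0,0,0,0,-0.2,0],
    [0,0,0,0,0,-0.45,0],
    [0,0,0,0,0,-0.45,40],
    [0,0,0,0,0,-0.45,88]
  ]
}}

```text
t: 3.78
ee_pos: [528.9, 219.9, 147.2]
orientation: [-0.704, -3.062, 0.0]
ft_force: [0.1, 0.1, -0.3]
width: 16.5
grasp_force: 0.0
```

Request:
{"fn": "servo_tool", "kwargs": {
  "rows": [
    [0,0,0,0,-0.3,0,87]
  ]
}}

```text
t: 3.9
ee_pos: [503.8, 167.3, 146.3]
orientation: [0.699, 3.062, 0.001]
ft_force: [0.5, -0.9, 0.2]
width: 26.8
grasp_force: 0.0
```

Run:
```python
from h import *
im,d=snap('top')
g=lambda x,y:((x-358+.5)/6-.5+285,(y+.5)/6-.5+175)
for r in (2,3):
  C=[blob(im,g(*p),r=r,th=.3) for p in [(438,240),(538,304)]]
  print(onz('top',C,8.).round(1).tolist())
# handle bar: dark pixels near
u,v=np.round(g(553,170)).astype(int); s=im[v-14:v+15,u-12:u+13].mean(2); m=(s<95).astype(np.uint8)
c=max(cv2.findContours(m,0,1)[0],key=cv2.contourArea); r=cv2.minAreaRect(c); B=onz('top',cv2.boxPoints(r)+[u-12,v-14],44.); print(B.round(1).tolist(),B.mean(0))
rows([475.6,-241.5,130],np.radians(90-33.4))
```

```text
[[445.8, -184.9, 8.0], [412.4, -235.4, 8.0]]
[[445.7, -184.8, 8.0], [412.4, -235.3, 8.0]]
[[443.7, -213.9, 44.0], [511.1, -258.2, 44.0], [506.4, -265.1, 44.0], [439.2, -220.9, 44.0]] [ 475.10446195 -239.51807829   44.        ]
t 3.95 pos [497.  160.7 144.8] yawy 64.21 F [-4.6 -4.1 -0.6] w 30.8 turn [-0.0051 -0.0034  0.0885] shift [-0.7794 -1.8566  0.083 ]
```

Request:
{"fn": "servo_tool", "kwargs": {
  "rows": [
    [0,0,0.03,-0.12,-0.28,0,87],
    [0,0,0.06,-0.24,-0.56,0,87],
    [0,0,0.088,-0.36,-0.84,0,87],
    [0,0,0.088,-0.38,-0.95,0,87],
    [0,0,0.088,-0.38,-0.95,0,87],
    [0,0,0.088,-0.38,-0.95,0,87]
  ]
}}

```text
t: 4.7
ee_pos: [488.0, -37.4, 146.7]
orientation: [-0.904, -3.007, 0.0]
ft_force: [0.4, 0.8, 0.5]
width: 86.5
grasp_force: 0.0
```

```bash
python3 -c "
from h import *
rows([475.5,-240.5,110],np.radians(90-33.5))"
```

```text
t 4.7 pos [488.  -37.4 146.7] yawy 56.55 F [0.4 0.8 0.5] w 86.5 turn [-0.0004 -0.001   0.0006] shift [-0.5079 -0.8814  0.1831]
```

Request:
{"fn": "servo_tool", "kwargs": {
  "rows": [
    [0,0,0,-0.15,-0.25,0,87],
    [0,0,0,-0.3,-0.5,0,87],
    [0,0,0,-0.45,-0.75,0,87],
    [0,0,0,-0.508,-0.882,0.18,87],
    [0,0,0,-0.508,-0.882,0.18,87],
    [0,0,0,-0.508,-0.882,0.18,87],
    [0,0,0,-0.508,-0.882,0.18,87]
  ]
}}

```text
t: 5.58
ee_pos: [476.8, -239.9, 112.3]
orientation: [0.901, 3.009, -0.0]
ft_force: [-0.1, -0.5, -0.0]
width: 87.0
grasp_force: 0.0
```

```bash
python3 -c "
from h import *
rows([475.5,-240.5,18.5],np.radians(90-33.5))"
```

```text
t 5.575 pos [ 476.8 -239.9  112.3] yawy 56.67 F [-0.1 -0.5 -0. ] w 87.0 turn [0.0001 0.0007 0.002 ] shift [ 0.0044 -0.006   0.4692]
```

Request:
{"fn": "servo_tool", "kwargs": {
  "rows": [
    [0,0,0.002,0.004,-0.006,0.12,87],
    [0,0,0.002,0.004,-0.006,0.24,87],
    [0,0,0.002,0.004,-0.006,0.35,87],
    [0,0,0.002,0.004,-0.006,0.43,87],
    [0,0,0.002,0.004,-0.006,0.468,87],
    [0,0,0.002,0.004,-0.006,0.468,87],
    [0,0,0.002,0.004,-0.006,0.468,87]
  ]
}}

```text
t: 6.45
ee_pos: [475.1, -242.0, 18.5]
orientation: [0.908, 3.006, -0.0]
ft_force: [-0.1, -0.4, -0.5]
width: 87.1
grasp_force: 0.0
```

Request:
{"fn": "servo_tool", "kwargs": {
  "rows": [
    [0,0,0,0,0,0,50],
    [0,0,0,0,0,0,30],
    [0,0,0,0,0,0,18],
    [0,0,0,0,0,0,8],
    [0,0,0,0,0,0,8],
    [0,0,0,0,0,0,8],
    [0,0,0,0,0,0,8],
    [0,0,0,0,0,0,8]
  ]
}}

```text
t: 7.45
ee_pos: [474.5, -241.8, 17.9]
orientation: [-0.908, -3.007, 0.0]
ft_force: [-0.4, -0.8, -0.3]
width: 15.4
grasp_force: 30.0
```

```bash
python3 -c "
from h import *
rows([475.5,-240.5,18.5],np.radians(90-33.5))
im,d=snap('side');u,v=proj('side',[475.5,-240.5,40])[0].astype(int)
save('grasp.png',im[v-60:v+60,u-75:u+75],4)"
```

```text
t 7.45 pos [ 474.5 -241.8   17.9] yawy 56.38 F [-0.4 -0.8 -0.3] w 15.4 turn [-0.0001 -0.     -0.0014] shift [-0.0004  0.0082 -0.0032]
```

View pics/grasp.png

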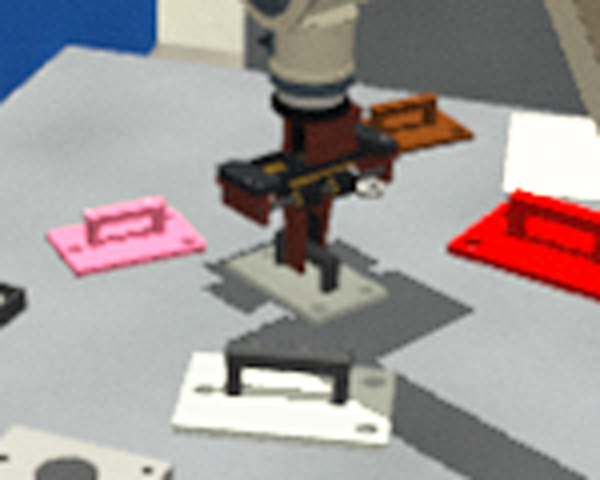

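Gripped: 15.4 mm opening at 30 N, with the fingers around the bar at (300,260). Lift.

Request:
{"fn": "servo_tool", "kwargs": {
  "rows": [
    [0,0,0,0,0,-0.08,8],
    [0,0,0,0,0,-0.2,8],
    [0,0,0,0,0,-0.35,8],
    [0,0,0,0,0,-0.5,8],
    [0,0,0,0,0,-0.6,8],
    [0,0,0,0,0,-0.6,8],
    [0,0,0,0,0,-0.6,8],
    [0,0,0,0,0,-0.6,8]
  ]
}}

```text
t: 8.5
ee_pos: [473.8, -241.4, 136.8]
orientation: [-0.908, -3.005, -0.001]
ft_force: [0.4, 0.6, -4.3]
width: 15.8
grasp_force: 30.0
```

```bash
python3 -c "
from h import *
rows([530,222.4,138],np.radians(90-3.4))"
```

```text
t 8.5 pos [ 473.8 -241.4  136.8] yawy 56.38 F [ 0.4  0.6 -4.3] w 15.8 turn [ 2.000e-04 -1.400e-03 -3.516e-01] shift [ 1.05    2.0865 -0.004 ]
```

Request:
{"fn": "servo_tool", "kwargs": {
  "rows": [
    [0,0,-0.02,0.05,0.1,0,8],
    [0,0,-0.05,0.11,0.22,0,8],
    [0,0,-0.08,0.18,0.36,0,8],
    [0,0,-0.11,0.25,0.5,0,8],
    [0,0,-0.14,0.32,0.64,0,8],
    [0,0,-0.17,0.39,0.78,0,8],
    [0,0,-0.17,0.45,0.9,0,8],
    [0,0,-0.17,0.5,0.97,0,8],
    [0,0,-0.17,0.5,0.97,0,8],
    [0,0,-0.17,0.5,0.97,0,8]
  ]
}}

```text
t: 9.75
ee_pos: [498.5, -25.3, 137.6]
orientation: [-0.519, -3.098, 0.0]
ft_force: [-0.1, -0.3, -4.6]
width: 15.8
grasp_force: 30.0
```

```bash
python3 -c "
from h import *
rows([530,222.4,138],np.radians(90-3.4))"
```

```text
t 9.75 pos [498.5 -25.3 137.6] yawy 70.99 F [-0.1 -0.3 -4.6] w 15.8 turn [-0.0002 -0.0003 -0.1816] shift [ 0.2547  1.2223 -0.0021]
```

Request:
{"fn": "servo_tool", "kwargs": {
  "rows": [
    [0,0,-0.02,0.02,0.1,0,8],
    [0,0,-0.05,0.05,0.22,0,8],
    [0,0,-0.08,0.08,0.36,0,8],
    [0,0,-0.11,0.1,0.5,0,8],
    [0,0,-0.14,0.13,0.64,0,8],
    [0,0,-0.17,0.16,0.78,0,8],
    [0,0,-0.18,0.19,0.9,0,8],
    [0,0,-0.18,0.2,0.97,0,8],
    [0,0,-0.18,0.2,0.97,0,8],
    [0,0,-0.18,0.2,0.97,0,8]
  ]
}}

```text
t: 11.0
ee_pos: [523.9, 170.6, 137.7]
orientation: [-0.098, -3.139, 0.001]
ft_force: [0.5, -0.0, -4.5]
width: 15.7
grasp_force: 30.0
```

```bash
python3 -c "
from h import *
rows([530,222.4,115],np.radians(90-3.4))"
```

```text
t 11.0 pos [523.9 170.6 137.7] yawy 86.42 F [ 0.5 -0.  -4.5] w 15.7 turn [-0.0004 -0.0004 -0.0021] shift [-0.0143  0.2604  0.1132]
```

Request:
{"fn": "servo_tool", "kwargs": {
  "rows": [
    [0,0,0,-0.003,0.06,0,8],
    [0,0,0,-0.006,0.13,0,8],
    [0,0,0,-0.01,0.2,0,8],
    [0,0,0,-0.014,0.26,0.03,8],
    [0,0,0,-0.014,0.26,0.06,8],
    [0,0,0,-0.014,0.26,0.09,8],
    [0,0,0,-0.014,0.26,0.112,8],
    [0,0,0,-0.014,0.26,0.112,8],
    [0,0,0,-0.014,0.26,0.112,8],
    [0,0,0,-0.014,0.26,0.112,8]
  ]
}}

```text
t: 12.25
ee_pos: [530.3, 223.3, 115.8]
orientation: [0.097, 3.14, 0.0]
ft_force: [-0.6, -0.7, -3.4]
width: 15.8
grasp_force: 30.0
```

Run:
```python
from h import *
rows([530,222.4,96],np.radians(90-3.4))
im,d=snap('top'); s,_=snap('side')
a=cv2.resize(im[140:230,130:210],None,fx=5,fy=5,interpolation=cv2.INTER_CUBIC)
u,v=proj('side',[530,222,80])[0].astype(int)
b=cv2.resize(s[v-56:v+56,u-50:u+50],(400,450),interpolation=cv2.INTER_CUBIC)
save('hold.png',np.hstack([a,b]))
```

```text
t 12.25 pos [530.3 223.3 115.8] yawy 86.45 F [-0.6 -0.7 -3.4] w 15.8 turn [ 0.0002  0.0003 -0.0018] shift [ 0.0014 -0.0045  0.0988]
```

View pics/hold.png

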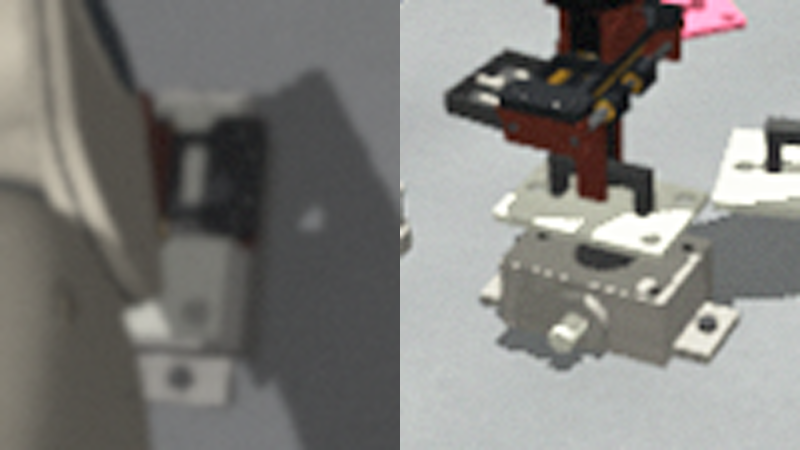

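The side view shows all three cover holes, at (652,240), (687,197) and (538,185), and the housing holes just below them. The top view shows only hole1, at (195,312). Go down to the final height, then measure.

Request:
{"fn": "servo_tool", "kwargs": {
  "rows": [
    [0,0,-0.001,0.001,-0.004,0.03,8],
    [0,0,-0.001,0.001,-0.004,0.06,8],
    [0,0,-0.001,0.001,-0.004,0.085,8],
    [0,0,-0.001,0.001,-0.004,0.102,8],
    [0,0,-0.001,0.001,-0.004,0.102,8],
    [0,0,-0.001,0.001,-0.004,0.102,8],
    [0,0,-0.001,0.001,-0.004,0.102,8]
  ]
}}

```text
t: 13.22
ee_pos: [530.0, 222.6, 95.3]
orientation: [0.095, 3.14, 0.0]
ft_force: [0.6, -0.5, -4.8]
width: 15.8
grasp_force: 30.0
```

Run:
```python
from h import *
rows([530,222.4,94],np.radians(90-3.4))
T=[];S=[]
for i in range(6):
    T.append(snap('top')[0]);S.append(snap('side')[0])
im=np.mean(T,0);s=np.mean(S,0); np.savez('avg.npz',t=im,s=s)
# expected positions of rim (z=83) and threads drawn for the nominal pose
y=np.radians(-3.4);M=np.array([[np.cos(y),-np.sin(y)],[np.sin(y),np.cos(y)]])
XY=LOC@M.T+[530,222.4]
ex=proj('side',np.c_[XY,[84]*3]);ext=proj('top',np.c_[XY,[84]*3]);print(ex.round(1).tolist(),ext.round(1).tolist())
print('thread',proj('side',np.c_[XY,[60]*3]).round(1).tolist())
q=lambda I,c:cv2.resize(I[int(c[1])-10:int(c[1])+22,int(c[0])-14:int(c[0])+14].astype(np.uint8),None,fx=9,fy=9,interpolation=cv2.INTER_CUBIC)
save('holes.png',np.vstack([np.hstack([q(s,c) for c in ex]),np.hstack([q(im,ext[1]),q(im,ext[0]),q(im,ext[2])])]))
for c in ex: print((int(c[0])-14,int(c[1])-10))
```

```text
t 13.225 pos [530.  222.6  95.3] yawy 86.54 F [ 0.6 -0.5 -4.8] w 15.8 turn [ 0.0001  0.0003 -0.0007] shift [-0.     -0.0009  0.0064]
[[225.3, 234.3], [233.7, 224.0], [197.0, 221.0]] [[150.8, 202.5], [171.1, 203.6], [164.6, 166.1]]
thread [[225.4, 240.8], [233.8, 230.4], [197.4, 227.4]]
(211, 224)
(219, 213)
(182, 211)
```

View pics/holes.png

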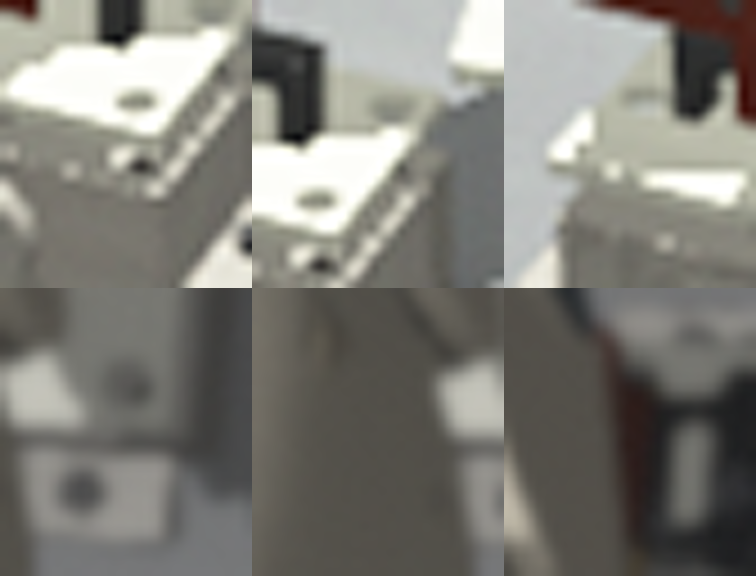

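The holes sit within about 0.4 px of where the nominal pose predicts: side view (136,100), (392,105) and (643,97), top view hole1 (130,385). I'll refine with subpixel centroids, using the earlier side picture for the threads.

Run:
```python
from h import *
z=np.load('avg.npz');s=z['s'];t=z['t']
p=cv2.imread('pics/press.png');p=cv2.resize(p,None,fx=.25,fy=.25,interpolation=cv2.INTER_AREA)
u0,v0=(proj('side',[529.5,221.5,66])[0].astype(int)-[75,60])
y=np.radians(-3.4);M=np.array([[np.cos(y),-np.sin(y)],[np.sin(y),np.cos(y)]]);XY=LOC@M.T+[530,222.4]
def el(I,c,ru,rv):
    u,v=np.round(c).astype(int);g=I.astype(float).mean(2);
    w=-g[v-rv:v+rv+1,u-ru:u+ru+1];b=np.percentile(w,35);w=np.clip(w-b-.25*(w.max()-b),0,None)
    Y,X=np.mgrid[v-rv:v+rv+1,u-ru:u+ru+1];return np.array([(w*X).sum(),(w*Y).sum()])/w.sum()
th=proj('side',np.c_[XY,[60]*3]);rim=proj('side',np.c_[XY,[85]*3])
m=[el(p,c-[u0,v0],3,2)+[u0,v0] for c in th];P=onz('side',m,60.);f=fit(P)
print('threads side',(np.array(m)-th).round(2).tolist(),f[0].round(1),np.degrees(f[1]),f[2].round(1).tolist())
m=np.array([el(s,c,4,2) for c in rim])
for zz in (81.,85.):
    P=onz('side',m,zz);f=fit(P);print('cover side',zz,m.round(2).tolist(),f[0].round(1),np.degrees(f[1]),f[2].round(1).tolist())
c=proj('top',np.c_[XY,[83]*3])[1]
for r in (3,): print('top h1',onz('top',[el(t,c,3,3)],83).round(1),'nominal',XY[1].round(1))
print(ctrl.get_obs()['t'])
```

```text
threads side [[0.74, 0.74], [0.65, 0.82], [0.88, 0.65]] [526.3 225.2] -3.743959570167667 [[0.0, -0.4], [0.4, 0.4], [-0.4, -0.1]]
cover side 81.0 [[225.74, 234.76], [234.33, 224.89], [200.9, 220.89]] [525.9 217.3] -7.4516989860897915 [[1.0, -0.7], [3.7, 0.8], [-4.7, -0.1]]
cover side 85.0 [[225.74, 234.76], [234.33, 224.89], [200.9, 220.89]] [523.5 222.8] -7.451698986089787 [[1.1, -0.9], [3.9, 0.9], [-5.0, -0.0]]
top h1 [[472.4 195.5  83. ]] nominal [472.3 195.8]
13.825
```

Run:
```python
from h import *
s=np.load('avg.npz')['s'].mean(2)
print(s[217:226,190:205].round().astype(int))
print(s[231:239,219:233].round().astype(int))
print(ctrl.get_obs()['ee_pos'],ctrl.get_obs()['qvel'].round(4),ctrl.get_obs()['grasp_force'])
```

```text
[[195 192 192 194 196 197 193 184 178 183 140  38  45  47  47]
 [194 194 194 194 195 195 185 180 180 184 140  38  45  46  43]
 [192 192 194 195 194 187 182 181 181 185 144  43  45  43  38]
 [192 192 193 194 186 174 169 167 168 176 145  54  44  44  37]
 [193 194 192 187 177 155 143 146 146 156 132  59  45  41  33]
 [193 190 184 181 176 161 161 170 171 169 131  58  41  40  42]
 [215 219 178 178 181 180 182 189 189 189 151  74  46  40  94]
 [246 244 175 178 179 180 180 180 180 183 169 143 124 117 161]
 [255 247 172 178 180 179 180 181 182 180 182 185 179 177 184]]
[[253 253 253 253 254 254 253 253 252 252 252 252 252 254]
 [252 252 252 252 252 253 253 253 253 253 252 252 254 253]
 [251 251 252 252 252 251 246 243 246 252 253 253 253 235]
 [252 252 252 252 246 217 185 170 183 229 250 254 241 165]
 [254 254 253 253 240 163 141 138 143 214 248 246 184 127]
 [241 246 250 254 253 236 212 213 231 250 250 196 129 133]
 [155 172 201 235 245 244 243 252 255 254 228 146 130 131]
 [145 145 147 146 159 172 200 235 246 229 161 129 131 129]]
[529.84002766 222.53414864  95.06525891] [ 0.0007  0.0006  0.0015 -0.0006 -0.0005 -0.0004] 29.999219477176666
```

Every check puts the holes within about 1–2 mm (the limit is 3.5), with yaw matched, the plate at about 17 mm clearance and the arm still. Handing in.

```bash
python3 -c "
from h import *
print(ctrl.close_job())"
```

```text
the job is handed in; nothing more can be done
None
```

I pressed the cap home and handed the job in with the cover held still, about 17 mm above the housing by the arm's height reading, its holes measured within 1–2 mm of the threaded holes; the hand-in returned no verdict.

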